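Restock the tart boards, older tarts to the front

ROBOT

A 7-joint arm with a two-finger parallel gripper is mounted at the origin on the work surface. World frame = base frame: x ahead of the robot, y to its left, z up, the work surface at z = 0. Lengths are in m, angles in rad, forces in N, time in s.
With the tool pointing down it reaches from about 0.4 to 0.85 m from the base axis. Payload 4.5 kg.
Tool frame: the origin (TCP) lies on the centre line of the jaws, within the pads' length; the fingertips stand 17 mm ahead of it and the grasp point (between the pads) lies 2 mm behind it (r.tip_reach is the distance from the TCP to the fingertips, in m); z points along the fingers, y is the line along which they close (so a half turn about z gives the same grasp; the last joint's range is limited). The gripper opens to 88 mm and grips with 3 to 60 N. Pads are 18 mm wide; open, the fingers measure 123 mm over their backs; the gripper's body (75 mm by 187 mm) begins 45 mm behind the grasp point.
Start: joints at [1.149, 0.689, -0.195, 1.565, 0.157, 0.902, -0.215], TCP at [0.275, -0.561, 0.256] pointing down, gripper open.
Joint ranges: [-3.01, 3.01], [-0.46, 2.08], [-1.47, 1.51], [0.13, 2.56], [-1, 4.14], [0.04, 2.09], [-2.66, 2.66]. Speed limits (rad/s): [2.57, 2.57, 3.14, 3.14, 3.14, 3.14, 3.14].

INTERFACE

Orientations are given as a rotation vector (axis times angle).
In Python, from bench import r, eyes gives the robot as it stands.
- The arm moves only by the tool carry_out, never from a script. Its argument "increments" is a list of rows, each a list of 6 numbers: the shift along the tool's x, y, z in m, then the turn, a rotation vector about the tool's x, y, z in rad. A call has 1 to 20 rows; each row is the pose to reach, as a shift and turn from the pose commanded when the call began, along the tool's axes at that moment; what a row does not reach only later rows make up. A row lasts 1/12 s, in which the tool goes at most 41.7 mm and 7.16 degrees, less where a joint would pass 70% of its speed; a pose out of reach is approached as far as the arm can. A call with a gripper value outside its range is refused whole. "jaw" is the closure, from 0 (fully open) to 1 (shut), set as the call begins (left out, the last holds). The fingers move at their own pace and stop on an object; "grip_force" is the grip in N (left out, the last holds). Time passes only in rows, so rows that repeat a pose let the fingers close. It gives the time, the measured TCP pose, the force, the opening and the grip force at its end, in the units of the state.
- r.get_state(): the state, without advancing time (a new reading comes with each control period).
- eyes.grab_frame(name): name is "side" or "top"; returns the picture (400x640x3 uint8, red, green, blue); there is no depth.
- eyes.get_calibration(name): a dict with "K" (3x3 intrinsics, pixels), "k1" (the pictures are not rectified: a ray, as slopes to the right and down, at radius r is drawn at 1 + k1 r^2 times it, then the intrinsics apply), "xyz" and "rotation" of the camera in the world. Camera axes: x right, y up, looking along -z (the intrinsics and any distortion apply to the point x, -y, -z); pixel columns grow to the right and rows downward; lengths in m; the calibration is good to about 2 mm. A picture is of the moment at which its call begins. get_calibration takes no time and is no camera call.
- r.finish_job(): hands the job in; it is judged then, once.
The state is a dict: "time_s": time; "q": joint angles; "dq": joint speeds; "joint_efforts": joint torques, N m; "position": TCP position; "tool_rot": TCP orientation; "contact_force": force on the tool from outside, world axes, zero at the start; "torque": the same for the moment, N m; "finger_gap": finger opening in m; "grip_force": force on a finger pad.
Only numpy, scipy, OpenCV 4.12 (cv2) and the standard library are available. Lean on these libraries where they do the work, as an engineer would, in place of code of your own. Each camera call takes 0.05 s, during which the arm holds its last target. There are 200 camera calls.

TASK

Restock the two display boards so that the older tarts sell first: pull both older tarts (dark cups) forward onto the front places of their own boards, and only then take the fresh custard tart and the fresh chocolate tart (silver cups) from the baking sheet and set each on the back place behind the older one of its kind, custard on the yellow-tagged board and chocolate on the brown-tagged one. Centre each tart on its coloured disc, upright, setting it down rather than dropping it, and leave the berry tart, the pistachio tart and the sugar shaker where they are.

Things in the scene. Friction and masses are not known exactly. Their poses are not given: they have to be found in the camera images.
- custard_old: the older custard tart: yellow top with brown scorched spots, in a dark, nearly black cup. At the start it stands about the back place of the yellow-tagged board. round tart, 54 mm wide (straight-sided to grip) and 29 mm high overall, 70 to 120 g; origin at the centre of its underside, z up. It stands upright; its yaw means nothing. 
- chocolate_old: the older chocolate tart: dark brown top with three thin cream stripes, in a dark, nearly black cup. At the start it stands about the back place of the brown-tagged board. round tart, 54 mm wide (straight-sided to grip) and 29 mm high overall, 70 to 120 g; origin at the centre of its underside, z up. It stands upright; its yaw means nothing. 
- custard_fresh: the fresh custard tart: yellow top with brown scorched spots, in a silver cup, on the baking sheet at the start. round tart, 54 mm wide (straight-sided to grip) and 29 mm high overall, 70 to 120 g; origin at the centre of its underside, z up. It stands upright; its yaw means nothing. 
- chocolate_fresh: the fresh chocolate tart: dark brown top with three thin cream stripes, in a silver cup, on the baking sheet at the start. round tart, 54 mm wide (straight-sided to grip) and 29 mm high overall, 70 to 120 g; origin at the centre of its underside, z up. It stands upright; its yaw means nothing. 
- berry_tart: tart topped with red berries, in a silver cup, on the baking sheet; stays there. Same cup as the others, 36 mm high with the berries; origin at the centre of its underside.
- pistachio_tart: tart with a green top, in a silver cup, on the baking sheet; stays there. Same cup as the others, 33 mm high; origin at the centre of its underside.
- custard_board: the board for custard tarts: fixed grey board 190 x 110 mm, 10 mm thick; origin at centre of underside, on the table; x runs front to back, y across. Front end (-x, faces the robot within 20 deg) has an upright blank yellow tag 90 wide, 6 thick, top 33 mm above table, at x = -90. Two flush yellow discs, 64 mm across, mark the front place (x = -42 mm) and back place (x = +42 mm), y = 0.
- chocolate_board: the board for chocolate tarts: fixed grey board 190 x 110 mm, 10 mm thick; origin at centre of underside, on the table; x runs front to back, y across. Front end (-x, faces the robot within 20 deg) has an upright blank brown tag 90 wide, 6 thick, top 33 mm above table, at x = -90. Two flush dark brown discs, 64 mm across, mark the front place (x = -42 mm) and back place (x = +42 mm), y = 0.
- baking_sheet: fixed silver metal baking sheet 200 x 200 mm, its floor 4 mm above the table, with a lip 4 mm wide whose top is 6 mm above the table; origin at the centre of its underside, x and y along its sides. Four silver-cup tarts stand on it, two by two, at x and y = +/-47.5 mm (centres 95 mm apart); which is where varies.
- sugar_shaker: blue sugar shaker with a steel top, 62 mm wide, 70 mm high, loose, standing beyond the boards; origin at the centre of its underside; stays there.

How it is judged:
On the way:
1. both older tarts stand centred on the front places of their own boards while both fresh tarts are still in their places on the baking sheet (moved less than 30 mm) (x of custard_old in the frame of custard_board between -0.054 and -0.03 m and y of custard_old in the frame of custard_board between -0.012 and 0.012 m and z of custard_old in the frame of custard_board between 0.004 and 0.016 m and angle between each of custard_old, chocolate_old's own z axis and vertical below 0.12 rad and linear speed of each of custard_old, chocolate_old below 0.03 m/s and x of chocolate_old in the frame of chocolate_board between -0.054 and -0.03 m and y of chocolate_old in the frame of chocolate_board between -0.012 and 0.012 m and z of chocolate_old in the frame of chocolate_board between 0.004 and 0.016 m and distance of each of custard_fresh, chocolate_fresh from where it was at the start of the episode below 0.03 m), for 0.2 s.
At the end, for the whole second after the job is handed in: Older tarts on the front places, fresh ones on the back places of their own boards: within 12 mm of centre along and across, standing on the board (6 mm), upright (0.12 rad), at rest (30 mm/s). Berry tart, pistachio tart and shaker within 20 mm of their starts (x of custard_old in the frame of custard_board between -0.054 and -0.03 m and y of custard_old in the frame of custard_board between -0.012 and 0.012 m and z of custard_old in the frame of custard_board between 0.004 and 0.016 m and angle between each of custard_old, chocolate_old, custard_fresh, chocolate_fresh's own z axis and vertical below 0.12 rad and linear speed of each of custard_old, chocolate_old, custard_fresh, chocolate_fresh below 0.03 m/s and x of chocolate_old in the frame of chocolate_board between -0.054 and -0.03 m and y of chocolate_old in the frame of chocolate_board between -0.012 and 0.012 m and z of chocolate_old in the frame of chocolate_board between 0.004 and 0.016 m and x of custard_fresh in the frame of custard_board between 0.03 and 0.054 m and y of custard_fresh in the frame of custard_board between -0.012 and 0.012 m and z of custard_fresh in the frame of custard_board between 0.004 and 0.016 m and x of chocolate_fresh in the frame of chocolate_board between 0.03 and 0.054 m and y of chocolate_fresh in the frame of chocolate_board between -0.012 and 0.012 m and z of chocolate_fresh in the frame of chocolate_board between 0.004 and 0.016 m and distance of each of berry_tart, pistachio_tart, sugar_shaker from where it was at the start of the episode below 0.02 m); the robot touches nothing.
It fails at once if the berry tart, pistachio tart or sugar shaker pushed more than 20 mm from where it stood (distance of any of berry_tart, pistachio_tart, sugar_shaker from where it was at the start of the episode above 0.02 m).
It fails at once if a tart tipped by more than 0.6 rad (angle between any of custard_old, chocolate_old, custard_fresh, chocolate_fresh's own z axis and vertical above 0.6 rad).
It fails at once if a tart dropped or thrown: faster than 0.8 m/s (a fall of about 33 mm) while the fingers do not touch it ((linear speed of custard_old above 0.8 m/s and contact force between custard_old and the fingers below 0.01 N) or (linear speed of chocolate_old above 0.8 m/s and contact force between chocolate_old and the fingers below 0.01 N) or (linear speed of custard_fresh above 0.8 m/s and contact force between custard_fresh and the fingers below 0.01 N) or (linear speed of chocolate_fresh above 0.8 m/s and contact force between chocolate_fresh and the fingers below 0.01 N)).
It also fails if it takes over 96 s, if anything falls off the work surface, if the arm or the gripper's body presses on something with over 40 N, if the wrist force passes 120 N, or if a joint passes its speed limit or range.

## Working session

There is one attempt and no reset: what is moved stays moved. The work goes in short steps, Python scripts to look and compute and a tool call to move; the robot and the scene stay as the last step left them, time stands still between calls to the robot, and variables do not carry over. Pictures are saved under pics/ and viewed, at most 14 in all, crops included, and the job is handed in when it is done.

Besides the shell and the picture viewer there is one more tool, called after "Call:" as name([rows], argument=value, ...), one row to a line, values as JSON. carry_out: Moves the arm, as the interface text tells. Its arguments: {"type":"object","properties":{"increments":{"type":"array","items":{"type":"array","items":{"type":"number"}}},"jaw":{"type":"number"},"grip_force":{"type":"number"}},"required":["increments"]}

```bash
mkdir -p pics; python3 - <<'E'
from bench import r, eyes
import cv2
for n in("side","top"):
    cv2.imwrite(f"pics/{n}0.png",eyes.grab_frame(n)[:,:,::-1]); print(n,eyes.get_calibration(n))
s=r.get_state();print(s["time_s"],s["position"],s["tool_rot"],s["contact_force"],s["finger_gap"],r.tip_reach)
E
```

```text
side {'K': array([[377.30797385,   0.        , 324.32867247],
       [  0.        , 377.30797385, 199.95266465],
       [  0.        ,   0.        ,   1.        ]]), 'k1': -0.0664701595902464, 'xyz': array([0.34901138, 0.42169365, 0.6587675 ]), 'rotation': array([ 0.20239104, -0.86806474, -2.52772509])}
top {'K': array([[428.73018114,   0.        , 315.96090936],
       [  0.        , 428.73018114, 197.18773901],
       [  0.        ,   0.        ,   1.        ]]), 'k1': -0.014206935449193128, 'xyz': array([ 0.43302054, -0.00929972,  0.92719191]), 'rotation': array([ 0.16643857, -0.11971518, -1.59554635])}
0.1 [ 0.27486061 -0.56072134  0.2549919 ] [-3.05878710e+00 -7.09651439e-01  7.67244364e-04] [0.09788758 0.50184793 0.77394498] 0.08789632775737359 0.017
```

View pics/side0.png

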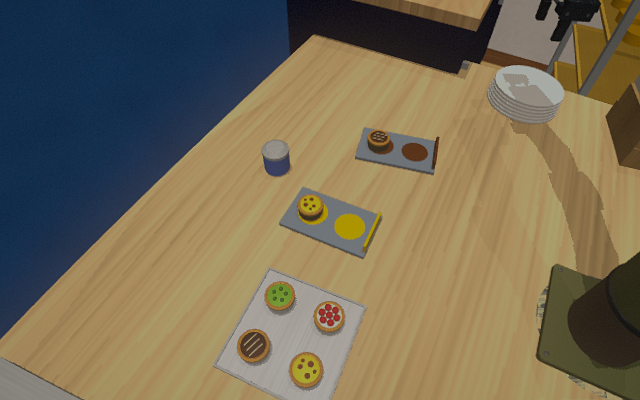

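View pics/top0.png

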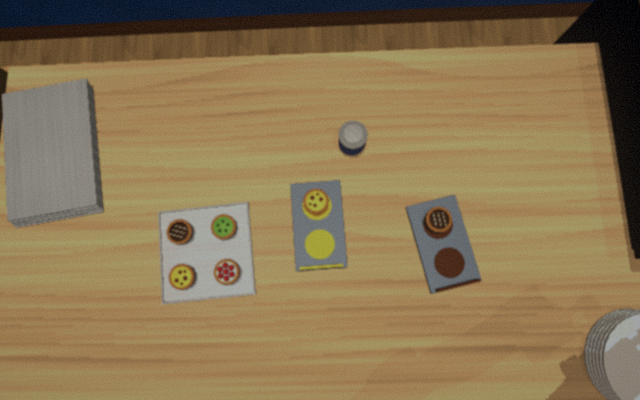

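```bash
python3 - <<'E'
import cv2
a=cv2.imread("pics/top0.png")[170:310,150:490];cv2.imwrite("pics/tc.png",cv2.resize(a,None,fx=2.3,fy=2.3,interpolation=cv2.INTER_CUBIC))
a=cv2.imread("pics/side0.png")[120:400,205:450];cv2.imwrite("pics/sc.png",cv2.resize(a,None,fx=2.1,fy=2.1,interpolation=cv2.INTER_CUBIC))
h=cv2.cvtColor(cv2.imread("pics/top0.png"),cv2.COLOR_BGR2HSV)
for n,(u,v) in dict(cdisc=(320,244),bdisc=(450,262),board=(300,230),yt=(320,267),bt=(458,286),ctop=(322,197),choctop=(431,220),sheet=(203,250),wood=(370,230)).items(): print(n,h[v,u])
h=cv2.cvtColor(cv2.imread("pics/side0.png"),cv2.COLOR_BGR2HSV)
for n,(u,v) in dict(cdisc=(350,227),bdisc=(415,152),board=(300,230),yt=(373,233),bt=(437,152),sheet=(290,340),wood=(400,230)).items(): print(n,h[v,u])
E
```

```text
cdisc [ 29 173 167]
bdisc [ 10 162  74]
board [ 94  15 121]
yt [ 28 164 145]
bt [ 13 149 103]
ctop [ 25 166 149]
choctop [ 14 163  50]
sheet [ 27  14 162]
wood [ 25 104 162]
cdisc [ 26 255 173]
bdisc [ 12 189  89]
board [103  19 121]
yt [ 18 111 101]
bt [ 16 141 132]
sheet [ 16  17 169]
wood [ 20 109 173]
```

View pics/tc.png

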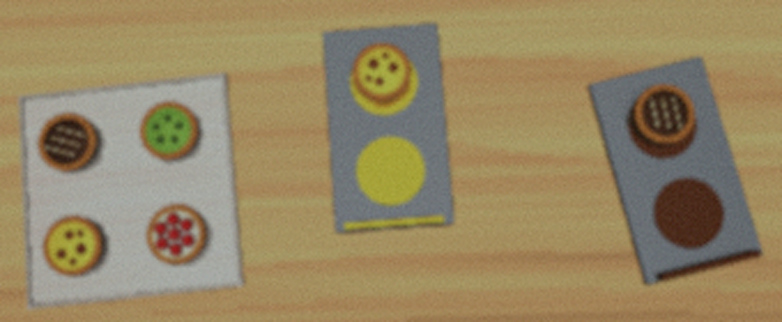

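View pics/sc.png

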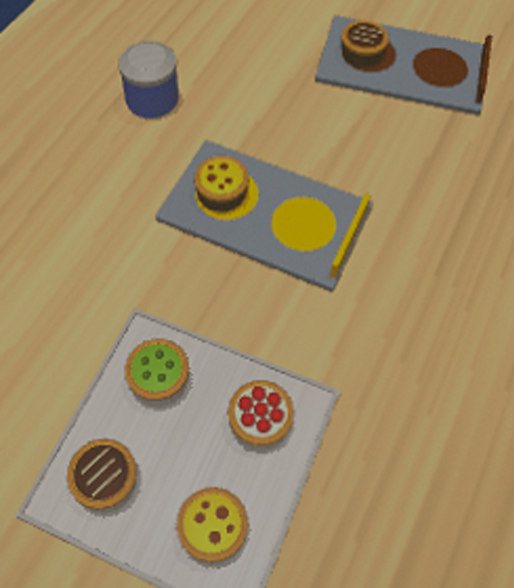

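```bash
cat > h.py <<'E'
import numpy as np, cv2
from scipy.spatial.transform import Rotation as R
from bench import r, eyes
C={n:eyes.get_calibration(n) for n in("top","side")}
def ray(n,uv):
    c=C[n]; p=cv2.undistortPoints(np.float64(uv).reshape(-1,1,2),c["K"],np.array([c["k1"],0,0,0.]))[:,0]
    return np.c_[p[:,0],-p[:,1],-np.ones(len(p))]@R.from_rotvec(c["rotation"]).as_matrix().T
def plane(n,uv,z):
    d=ray(n,uv);o=C[n]["xyz"]; return (o+d*((z-o[2])/d[:,2])[:,None])[:,:2]
def tri(a,b):
    A=[];y=[]
    for n,u in(("top",a),("side",b)):
        d=ray(n,[u])[0];d/=np.linalg.norm(d);P=np.eye(3)-np.outer(d,d);A.append(P);y.append(P@C[n]["xyz"])
    A=np.vstack(A);y=np.hstack(y);x=np.linalg.lstsq(A,y,rcond=None)[0];return x,np.linalg.norm(A@x-y)
def hsv(img,bgr=False): return cv2.cvtColor(img,cv2.COLOR_BGR2HSV if bgr else cv2.COLOR_RGB2HSV)
def blob(h,lo,hi,uv,close=0):
    m=cv2.inRange(h,np.array(lo),np.array(hi))
    if close: m=cv2.morphologyEx(m,cv2.MORPH_CLOSE,np.ones((close,close)))
    k,l,s,c=cv2.connectedComponentsWithStats(m)
    d=np.hypot(*(c[1:]-uv).T)+1000*(s[1:,4]<30);i=1+d.argmin();return c[i],s[i],(l==i).astype(np.uint8)
E
python3 - <<'E'
from h import *
T=hsv(cv2.imread("pics/top0.png"),1);S=hsv(cv2.imread("pics/side0.png"),1)
t=lambda a,b:(150+(a+.5)/2.3-.5,170+(b+.5)/2.3-.5)
s=lambda a,b:(205+(a+.5)/2.1-.5,120+(b+.5)/2.1-.5)
d=dict(chocF=(t(69,141),s(102,472)),pist=(t(170,130),s(157,369)),custF=(t(74,245),s(213,522)),berry=(t(178,234),s(261,410)),
 custO=(t(382,72),s(222,178)),cdisc=(t(391,171),s(304,223)),chocO=(t(665,113),s(365,38)),bdisc=(t(689,213),s(441,67)))
ct=blob(T,(22,130,90),(35,255,255),(320,244));cs=blob(S,(20,170,90),(35,255,255),(350,227))
bt=blob(T,(0,110,20),(20,255,110),(450,262));bs=blob(S,(0,130,20),(20,255,125),(415,152))
for q in(ct,cs,bt,bs):print(q[0].round(2),q[1])
d["cdiscS"]=(ct[0],cs[0]);d["bdiscS"]=(bt[0],bs[0])
for n,lo,hi in(("chocF",(0,80,0),(24,255,200)),("custF",(0,80,0),(35,255,255)),("pist",(0,80,0),(80,255,255))):
    a=blob(T,lo,hi,d[n][0],5);b=blob(S,lo,hi,d[n][1],5);print(n,a[1],b[1],a[0],d[n][0],b[0],d[n][1]);d[n+"S"]=(a[0],b[0])
for n,(a,b) in d.items():
    x,e=tri(a,b);print(n,x.round(4),round(e,4))
for n,u in(("cust",(300,230)),("choc",(425,255))):
    for cam,I,uu in(("top",T,u),("side",S,{"cust":(330,210),"choc":(395,150)}[n])):
        m=blob(I,(80,5,70),(125,70,170),uu)
        cnt=np.vstack(cv2.findContours(m[2],0,1)[0])[:,0].astype(float)
        P=plane(cam,cnt,.010);print(n,cam,m[1],cv2.minAreaRect((P*1000).astype(np.float32)))
E
```

```text
[319.36 243.92] [305 230  29  29 653]
[349.21 226.19] [335 214  30  25 597]
[448.98 262.23] [435 248  29  29 653]
[414.3  151.53] [402 143  26  18 352]
chocF [167 219  26  26 506] [237 329  33  34 871] [179.08300395 231.36956522] (179.7173913043478, 231.02173913043478) [252.9380023  345.28932262] (253.3095238095238, 344.5)
custF [169 264  26  26 534] [289 352  34  36 952] [181.38764045 276.42134831] (181.8913043478261, 276.2391304347826) [305.6407563 369.4894958] (306.16666666666663, 368.3095238095238)
pist [211 214  26  26 501] [264 281  31  30 708] [223.26546906 226.37125749] (223.6304347826087, 226.23913043478262) [279.29378531 295.59180791] (279.5, 295.45238095238096)
chocF [0.5349 0.3074 0.027 ] 0.0
pist [0.5423 0.2133 0.0267] 0.0
custF [0.4397 0.2994 0.0287] 0.0002
berry [0.4475 0.2044 0.029 ] 0.0004
custO [0.589  0.0156 0.0352] 0.0001
cdisc [0.5    0.0104 0.0114] 0.0003
chocO [ 0.5431 -0.2399  0.0333] 0.0002
bdisc [ 0.4534 -0.2602  0.0114] 0.0003
cdiscS [0.5003 0.0112 0.0112] 0.0003
bdiscS [ 0.454  -0.2593  0.0122] 0.0003
chocFS [0.5344 0.3088 0.0272] 0.0003
custFS [0.4395 0.301  0.0272] 0.0001
pistS [0.5421 0.2139 0.0275] 0.0002
cust top [ 291  181   55   89 2279] ((542.2720336914062, 13.293891906738281), (184.75347900390625, 105.40545654296875), 2.4779441356658936)
cust side [ 280  188   96   70 2139] ((542.5527954101562, 14.885692596435547), (187.38009643554688, 109.59689331054688), 2.6401195526123047)
choc top [ 407  196   73   96 2607] ((495.2548828125, -249.74266052246094), (183.6013641357422, 106.5573501586914), 12.396707534790039)
choc side [ 356  128   79   45 1375] ((495.57806396484375, -248.37908935546875), (186.4047088623047, 112.29448699951172), 12.721418380737305)
```

```bash
cat >> h.py <<'E'
def go(x,y,z,yawdeg,st=None):
    s=r.get_state();Q=R.from_rotvec(s["tool_rot"]);M=Q.as_matrix()
    a=np.radians(yawdeg);G=np.array([[np.cos(a),np.sin(a),0],[np.sin(a),-np.cos(a),0],[0,0,-1]])
    print("shift",(M.T@(np.array([x,y,z])-s["position"])).round(4),"turn",(Q.inv()*R.from_matrix(G)).as_rotvec().round(4),"pos",s["position"].round(4),"t",s["time_s"],"gap",round(s["finger_gap"],4))
E
python3 -c "
from h import *
go(.543,-.240,.12,12.5)"
```

```text
shift [ 0.382  -0.1697  0.1352] turn [-0.0016  0.0003  0.2378] pos [ 0.2749 -0.5607  0.255 ] t 0.1 gap 0.0879
```

Call:
carry_out([
  [0.038,-0.017,0.01,0,0,0.024],
  [0.076,-0.034,0.02,0,0,0.048],
  [0.115,-0.051,0.03,0,0,0.071],
  [0.153,-0.068,0.04,0,0,0.095],
  [0.191,-0.085,0.05,0,0,0.119],
  [0.229,-0.102,0.07,0,0,0.143],
  [0.267,-0.119,0.09,0,0,0.166],
  [0.306,-0.136,0.11,0,0,0.19],
  [0.344,-0.153,0.13,0,0,0.214],
  [0.382,-0.17,0.135,0,0,0.238],
  [0.382,-0.17,0.135,-0.0016,0,0.238],
  [0.382,-0.17,0.135,-0.0016,0,0.238],
  [0.382,-0.17,0.135,-0.0016,0,0.238],
  [0.382,-0.17,0.135,-0.0016,0,0.238],
], jaw=0.15, grip_force=15)

```text
time_s: 1.27
position: [0.5425, -0.2414, 0.1206]
tool_rot: [3.121, 0.34, -0.002]
contact_force: [-0.4, -1.1, -0.4]
finger_gap: 0.0746
grip_force: 0.0
```

```bash
python3 -c "
from h import *
go(.543,-.240,.031,12.5)"
```

```text
shift [ 0.0009 -0.0014  0.0896] turn [ 0.0022  0.0012 -0.0012] pos [ 0.5425 -0.2414  0.1206] t 1.2667 gap 0.0746
```

Call:
carry_out([
  [0,-0.001,0.015,0,0,0],
  [0.001,-0.001,0.03,0,0,0],
  [0.001,-0.001,0.045,0,0,0],
  [0.001,-0.001,0.058,0,0,0],
  [0.001,-0.001,0.068,0,0,0],
  [0.001,-0.001,0.076,0,0,0],
  [0.001,-0.001,0.082,0,0,0],
  [0.001,-0.001,0.086,0,0,0],
  [0.001,-0.001,0.088,0,0,0],
  [0.001,-0.001,0.089,0,0,0],
  [0.001,-0.001,0.089,0,0,0],
  [0.001,-0.001,0.089,0,0,0],
])

```text
time_s: 2.27
position: [0.5445, -0.2394, 0.0321]
tool_rot: [3.121, 0.341, 0.002]
contact_force: [0.1, 1.0, 0.7]
finger_gap: 0.0749
grip_force: 0.0
```

Call:
carry_out([
  [0,0,0,0,0,0],
  [0,0,0,0,0,0],
  [0,0,0,0,0,0],
  [0,0,0,0,0,0],
  [0,0,0,0,0,0],
  [0,0,0,0,0,0],
  [0,0,0,0,0,0],
  [0,0,0,0,0,0],
], jaw=1.0, grip_force=15)

```text
time_s: 2.93
position: [0.5442, -0.2394, 0.0319]
tool_rot: [3.121, 0.341, 0.001]
contact_force: [-0.7, -0.2, 2.3]
finger_gap: 0.0534
grip_force: 15.0
```

```bash
python3 -c "
from h import *
go(.454,-.2593,.031,12.5)
cv2.imwrite('pics/g1.png',cv2.resize(eyes.grab_frame('side')[90:230,330:500,::-1],None,fx=3.5,fy=3.5,interpolation=2))"
```

```text
shift [-0.0924 -0.0001  0.0009] turn [ 0.0018 -0.0004 -0.0003] pos [ 0.5442 -0.2394  0.0319] t 2.9333 gap 0.0534
```

View pics/g1.png

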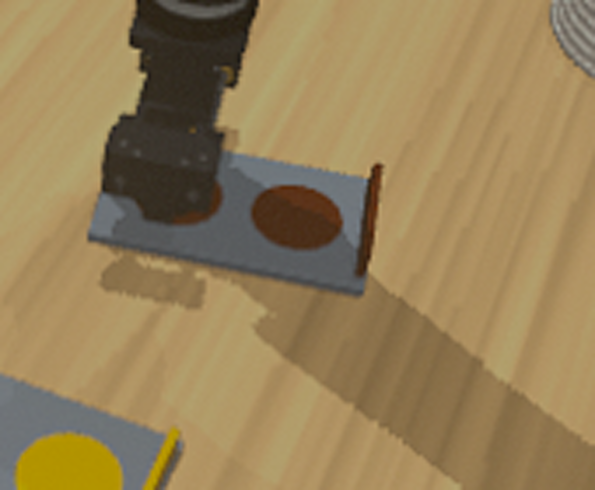

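Call:
carry_out([
  [0,0,-0.006,0,0,0],
  [0,0,-0.014,0,0,0],
  [0,0,-0.02,0,0,0],
  [-0.01,0,-0.02,0,0,0],
  [-0.026,0,-0.02,0,0,0],
  [-0.044,0,-0.02,0,0,0],
  [-0.062,0,-0.02,0,0,0],
  [-0.078,0,-0.02,0,0,0],
  [-0.088,0,-0.02,0,0,0],
  [-0.091,0,-0.02,0,0,0],
  [-0.091,0,-0.02,0,0,0],
  [-0.091,0,-0.02,0,0,0],
  [-0.091,0,-0.015,0,0,0],
  [-0.091,0,-0.01,0,0,0],
  [-0.091,0,-0.006,0,0,0],
  [-0.091,0,-0.003,0,0,0],
  [-0.091,0,-0.001,0,0,0],
  [-0.091,0,0,0,0,0],
  [-0.091,0,0,0,0,0],
  [-0.091,0,0,0,0,0],
])

```text
time_s: 4.65
position: [0.4552, -0.2587, 0.0319]
tool_rot: [3.122, 0.342, 0.0]
contact_force: [-0.7, 2.0, 3.2]
finger_gap: 0.0534
grip_force: 15.0
```

```bash
python3 -c "
from h import *
go(.454,-.2593,.031,12.5);print(r.get_state()['contact_force'])"
```

```text
shift [-0.0013  0.0003  0.0009] turn [ 0.0013 -0.0001 -0.    ] pos [ 0.4552 -0.2587  0.0319] t 4.65 gap 0.0534
[-0.71227252  2.04339994  3.23774491]
```

Call:
carry_out([
  [0,0,0,0,0,0],
  [0,0,0,0,0,0],
  [0,0,0,0,0,0],
  [0,0,0,0,0,0],
  [0,0,-0.015,0,0,0],
  [0,0,-0.04,0,0,0],
  [0,0,-0.07,0,0,0],
  [0,0,-0.09,0,0,0],
  [0,0,-0.09,0,0,0],
  [0,0,-0.09,0,0,0],
], jaw=0.15)

```text
time_s: 5.48
position: [0.4558, -0.2593, 0.1226]
tool_rot: [3.12, 0.341, 0.004]
contact_force: [0.2, -0.0, 0.6]
finger_gap: 0.0751
grip_force: 0.0
```

```bash
python3 -c "
from h import *
go(.589,.0156,.12,2.5)"
```

```text
shift [ 0.1894 -0.2397  0.0022] turn [ 0.003  -0.0024  0.1739] pos [ 0.4558 -0.2593  0.1226] t 5.4833 gap 0.0751
```

Call:
carry_out([
  [0.013,-0.016,0,0,0,0.012],
  [0.032,-0.04,0,0,0,0.03],
  [0.054,-0.068,0,0,0,0.05],
  [0.076,-0.096,0,0,0,0.07],
  [0.098,-0.124,0,0,0,0.09],
  [0.12,-0.152,0,0,0,0.11],
  [0.142,-0.18,0,0,0,0.13],
  [0.164,-0.208,0,0,0,0.15],
  [0.18,-0.228,0.001,0,0,0.165],
  [0.189,-0.24,0.002,0.002,-0.002,0.174],
  [0.189,-0.24,0.002,0.002,-0.002,0.174],
  [0.189,-0.24,0.002,0.002,-0.002,0.174],
  [0.189,-0.24,0.002,0.002,-0.002,0.174],
])

```text
time_s: 6.57
position: [0.5866, 0.0132, 0.1188]
tool_rot: [3.139, 0.064, -0.006]
contact_force: [-0.3, -0.2, 0.0]
finger_gap: 0.0751
grip_force: 0.0
```

```bash
python3 -c "
from h import *
go(.589,.0156,.031,2.5)
im=eyes.grab_frame('top');cv2.imwrite('pics/top1.png',im[:,:,::-1])
cv2.imwrite('pics/side1.png',eyes.grab_frame('side')[:,:,::-1])
cv2.imwrite('pics/tc1.png',cv2.resize(im[150:310,280:490,::-1],None,fx=3,fy=3,interpolation=2))"
```

```text
shift [ 0.0029 -0.0025  0.0878] turn [ 0.0021  0.0041 -0.0028] pos [0.5866 0.0132 0.1188] t 6.5667 gap 0.0751
```

View pics/tc1.png

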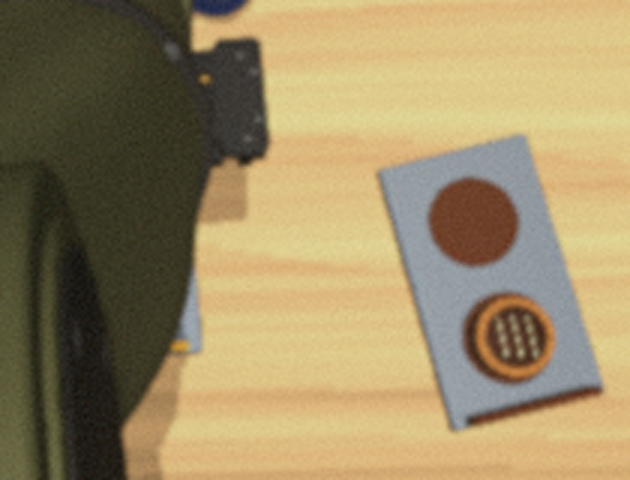

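```bash
python3 - <<'E'
from h import *
T=hsv(cv2.imread("pics/top1.png"),1);S=hsv(cv2.imread("pics/side1.png"),1)
b=blob(T,(0,110,20),(20,255,125),(438,224));print(b[:2],plane("top",[b[0]],.01))
s=blob(S,(0,130,20),(20,255,125),(379,140));print(s[:2],tri(b[0],s[0]))
# tart crust: orange bright
t=blob(T,(5,110,70),(20,255,255),(450,262),7);print(t[:2],plane("top",[t[0]],.035))
x,y,w,h=t[1][:4]; print("handplane",plane("top",[(280+513.5/3-.5,150+338.5/3-.5)],.037))
E
```

```text
(array([437.36628849, 223.50729335]), array([424, 210,  28,  28, 617], dtype=int32)) [[ 0.5361927  -0.24196118]]
(array([380.16167665, 144.87724551]), array([368, 137,  25,  17, 334], dtype=int32)) (array([ 0.53624946, -0.24154569,  0.01145167]), np.float64(0.0003178202408731916))
(array([449.48502994, 262.12724551]), array([435, 248,  30,  29, 668], dtype=int32)) [[ 0.4534392  -0.25414047]]
handplane [[ 0.45290891 -0.25594899]]
```

Call:
carry_out([
  [0.001,-0.001,0.012,0,0,0],
  [0.002,-0.002,0.027,0,0.002,0],
  [0.003,-0.002,0.042,0.002,0.004,-0.002],
  [0.003,-0.002,0.055,0.002,0.004,-0.002],
  [0.003,-0.002,0.066,0.002,0.004,-0.002],
  [0.003,-0.002,0.074,0.002,0.004,-0.002],
  [0.003,-0.002,0.08,0.002,0.004,-0.002],
  [0.003,-0.002,0.084,0.002,0.004,-0.002],
  [0.003,-0.002,0.087,0.002,0.004,-0.002],
  [0.003,-0.002,0.088,0.002,0.004,-0.002],
  [0.003,-0.002,0.088,0.002,0.004,-0.002],
  [0.003,-0.002,0.088,0.002,0.004,-0.002],
])

```text
time_s: 7.67
position: [0.591, 0.0185, 0.0318]
tool_rot: [-3.138, -0.072, -0.005]
contact_force: [0.9, -0.1, -0.1]
finger_gap: 0.0748
grip_force: 0.0
```

Call:
carry_out([
  [0,0,0,0,0,0],
  [0,0,0,0,0,0],
  [0,0,0,0,0,0],
  [0,0,0,0,0,0],
  [0,0,0,0,0,0],
  [0,0,0,0,0,0],
  [0,0,0,0,0,0],
  [0,0,0,0,0,0],
], jaw=1.0, grip_force=15)

```text
time_s: 8.33
position: [0.5909, 0.0182, 0.0316]
tool_rot: [-3.139, -0.072, -0.004]
contact_force: [-0.0, -0.7, 4.4]
finger_gap: 0.0537
grip_force: 15.0
```

```bash
python3 -c "
from h import *
go(.5003,.0112,.031,2.5)"
```

```text
shift [-0.0908  0.0029  0.0004] turn [-0.002  -0.0028  0.0021] pos [0.5909 0.0182 0.0316] t 8.3333 gap 0.0537
```

Call:
carry_out([
  [0,0,-0.006,0,0,0],
  [0,0,-0.014,0,0,0],
  [0,0,-0.02,0,0,0],
  [-0.01,0,-0.02,0,0,0],
  [-0.026,0.001,-0.02,0,0,0],
  [-0.044,0.002,-0.02,0,0,0],
  [-0.062,0.003,-0.02,0,0,0],
  [-0.078,0.003,-0.02,0,0,0],
  [-0.086,0.003,-0.02,0,0,0],
  [-0.089,0.003,-0.02,0,0,0],
  [-0.089,0.003,-0.02,0,0,0],
  [-0.089,0.003,-0.02,0,0,0],
  [-0.089,0.003,-0.015,0,0,0],
  [-0.089,0.003,-0.01,0,0,0],
  [-0.089,0.003,-0.006,0,0,0],
  [-0.089,0.003,-0.003,0,0,0],
  [-0.089,0.003,-0.001,0,0,0],
  [-0.089,0.003,0,0,0,0],
  [-0.089,0.003,0,0,0,0],
  [-0.089,0.003,0,0,0,0],
])

```text
time_s: 10.0
position: [0.5018, 0.0114, 0.0315]
tool_rot: [-3.138, -0.072, -0.003]
contact_force: [-0.4, -0.1, 5.8]
finger_gap: 0.0537
grip_force: 15.0
```

```bash
python3 -c "
from h import *
go(.5003,.0112,.031,2.5)"
```

```text
shift [-0.0015  0.0001  0.0005] turn [-0.0023 -0.0023  0.0023] pos [0.5018 0.0114 0.0315] t 10.0 gap 0.0537
```

Call:
carry_out([
  [0,0,0,0,0,0],
  [0,0,0,0,0,0],
  [0,0,0,0,0,0],
  [0,0,0,0,0,0],
  [0,0,-0.015,0,0,0],
  [0,0,-0.04,0,0,0],
  [0,0,-0.07,0,0,0],
  [0,0,-0.09,0,0,0],
  [0,0,-0.09,0,0,0],
  [0,0,-0.09,0,0,0],
], jaw=0.15)

```text
time_s: 10.83
position: [0.5023, 0.0112, 0.1219]
tool_rot: [-3.138, -0.072, -0.007]
contact_force: [0.3, -0.9, -0.4]
finger_gap: 0.0748
grip_force: 0.0
```

```bash
python3 -c "
from h import *
go(.4396,.300,.12,4.7)"
```

```text
shift [-0.0494 -0.2914  0.0024] turn [-0.0022 -0.0047 -0.0362] pos [0.5023 0.0112 0.1219] t 10.8333 gap 0.0748
```

Call:
carry_out([
  [-0.002,-0.012,0,0,0,-0.002],
  [-0.006,-0.035,0,0,0,-0.004],
  [-0.012,-0.07,0,0,0,-0.008],
  [-0.018,-0.105,0,0,0,-0.013],
  [-0.024,-0.14,0,0,0,-0.017],
  [-0.03,-0.175,0,0,0,-0.022],
  [-0.036,-0.21,0,0,0,-0.026],
  [-0.042,-0.245,0.001,0,-0.002,-0.03],
  [-0.047,-0.275,0.002,-0.002,-0.004,-0.034],
  [-0.049,-0.288,0.002,-0.002,-0.004,-0.036],
  [-0.049,-0.291,0.002,-0.002,-0.004,-0.036],
  [-0.049,-0.291,0.002,-0.002,-0.004,-0.036],
  [-0.049,-0.291,0.002,-0.002,-0.004,-0.036],
  [-0.049,-0.291,0.002,-0.002,-0.004,-0.036],
  [-0.049,-0.291,0.002,-0.002,-0.004,-0.036],
], jaw=0.2)

```text
time_s: 12.08
position: [0.44, 0.2975, 0.1196]
tool_rot: [3.138, 0.124, -0.003]
contact_force: [0.1, -0.0, -0.2]
finger_gap: 0.0704
grip_force: 0.0
```

```bash
python3 - <<'E'
from h import *
go(.4396,.300,.026,4.7)
im=eyes.grab_frame('top');si=eyes.grab_frame('side')
cv2.imwrite('pics/top2.png',im[:,:,::-1]);cv2.imwrite('pics/side2.png',si[:,:,::-1])
cv2.imwrite('pics/c2.png',np.vstack([cv2.resize(im[170:310,280:490,::-1],(630,420),interpolation=2)]))
T=hsv(im)
b=blob(T,(22,130,90),(35,255,255),(317,205));print(b[:2],plane("top",[b[0]],.01))
t=blob(T,(5,110,70),(35,255,255),(320,244),7);print(t[:2],plane("top",[t[0]],.035))
E
```

```text
shift [-0.     -0.0026  0.0936] turn [ 0.0011  0.0019 -0.0033] pos [0.44   0.2975 0.1196] t 12.0833 gap 0.0704
(array([316.43589744, 205.0400641 ]), array([303, 191,  28,  29, 624], dtype=int32)) [[0.58441882 0.01511993]]
(array([316.41756549, 205.03697997]), array([302, 191,  30,  29, 649], dtype=int32)) [[0.58029997 0.01449281]]
```

View pics/c2.png

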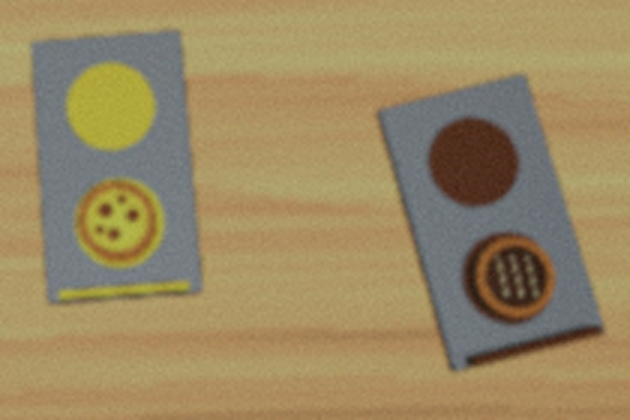

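Call:
carry_out([
  [0,-0.001,0.012,0,0,0],
  [0,-0.002,0.027,0,0.002,0],
  [0,-0.002,0.043,0.001,0.002,-0.003],
  [0,-0.002,0.058,0.001,0.002,-0.003],
  [0,-0.002,0.07,0.001,0.002,-0.003],
  [0,-0.002,0.079,0.001,0.002,-0.003],
  [0,-0.002,0.085,0.001,0.002,-0.003],
  [0,-0.002,0.09,0.001,0.002,-0.003],
  [0,-0.002,0.093,0.001,0.002,-0.003],
  [0,-0.002,0.094,0.001,0.002,-0.003],
  [0,-0.002,0.094,0.001,0.002,-0.003],
  [0,-0.002,0.094,0.001,0.002,-0.003],
])

```text
time_s: 13.18
position: [0.4393, 0.3018, 0.026]
tool_rot: [-3.137, -0.133, -0.001]
contact_force: [-0.5, -0.3, -0.7]
finger_gap: 0.0702
grip_force: 0.0
```

Call:
carry_out([
  [0,0,0,0,0,0],
  [0,0,0,0,0,0],
  [0,0,0,0,0,0],
  [0,0,0,0,0,0],
  [0,0,0,0,0,0],
  [0,0,0,0,0,0],
  [0,0,0,0,0,0],
  [0,0,0,0,0,0],
], jaw=1.0, grip_force=15)

```text
time_s: 13.85
position: [0.4392, 0.3016, 0.0259]
tool_rot: [-3.137, -0.133, -0.001]
contact_force: [-0.2, -0.5, 6.1]
finger_gap: 0.0537
grip_force: 15.0
```

Call:
carry_out([
  [0,0,-0.01,0,0,0],
  [0,0,-0.025,0,0,0],
  [0,0,-0.045,0,0,0],
  [0,0,-0.065,0,0,0],
  [0,0,-0.08,0,0,0],
  [0,0,-0.09,0,0,0],
  [0,0,-0.09,0,0,0],
  [0,0,-0.09,0,0,0],
])

```text
time_s: 14.52
position: [0.439, 0.3016, 0.1158]
tool_rot: [-3.137, -0.133, -0.001]
contact_force: [0.0, -0.6, -1.5]
finger_gap: 0.0537
grip_force: 15.0
```

```bash
python3 -c "
from h import *
go(.5844,.0150,.0595,2.5)"
```

```text
shift [0.1205 0.298  0.056 ] turn [-0.0016 -0.0007  0.0414] pos [0.439  0.3016 0.1158] t 14.5167 gap 0.0537
```

Call:
carry_out([
  [0.004,0.01,0,0,0,0.001],
  [0.012,0.03,0,0,0,0.004],
  [0.024,0.06,0,0,0,0.008],
  [0.037,0.092,0,0,0,0.013],
  [0.05,0.124,0,0,0,0.017],
  [0.063,0.156,0,0,0,0.022],
  [0.076,0.188,0,0,0,0.026],
  [0.089,0.22,0,0,0,0.03],
  [0.101,0.25,0,0,0,0.035],
  [0.111,0.275,0,0,0,0.038],
  [0.118,0.291,0,0,0,0.041],
  [0.12,0.297,0,-0.002,-0.001,0.041],
  [0.12,0.298,0,-0.002,-0.001,0.041],
  [0.12,0.298,0.01,-0.002,-0.001,0.041],
  [0.12,0.298,0.03,-0.002,-0.001,0.041],
  [0.12,0.298,0.046,-0.002,-0.001,0.041],
  [0.12,0.298,0.056,-0.002,-0.001,0.041],
  [0.12,0.298,0.056,-0.002,-0.001,0.041],
  [0.12,0.298,0.056,-0.002,-0.001,0.041],
  [0.12,0.298,0.056,-0.002,-0.001,0.041],
])

```text
time_s: 16.18
position: [0.5841, 0.0155, 0.0598]
tool_rot: [3.14, 0.07, 0.0]
contact_force: [-0.4, 0.4, -0.1]
finger_gap: 0.0534
grip_force: 15.0
```

```bash
python3 -c "
from h import *
go(.5844,.0150,.032,2.5)"
```

```text
shift [0.0003 0.0005 0.0278] turn [ 0.0006 -0.      0.0011] pos [0.5841 0.0155 0.0598] t 16.1833 gap 0.0534
```

Call:
carry_out([
  [0,0,0.006,0,0,0],
  [0,0,0.013,0,0,0],
  [0,0,0.018,0,0,0],
  [0,0,0.022,0,0,0],
  [0,0,0.025,0,0,0],
  [0,0,0.027,0,0,0],
  [0,0,0.028,0,0,0],
  [0,0,0.028,0,0,0],
  [0,0,0.028,0,0,0],
  [0,0,0.028,0,0,0],
])

```text
time_s: 17.02
position: [0.5837, 0.0147, 0.0319]
tool_rot: [3.14, 0.069, -0.001]
contact_force: [-1.1, -0.1, 5.3]
finger_gap: 0.0537
grip_force: 15.0
```

Call:
carry_out([
  [0,0,0,0,0,0],
  [0,0,0,0,0,0],
  [0,0,0,0,0,0],
  [0,0,0,0,0,0],
  [0,0,-0.015,0,0,0],
  [0,0,-0.04,0,0,0],
  [0,0,-0.07,0,0,0],
  [0,0,-0.09,0,0,0],
  [0,0,-0.09,0,0,0],
  [0,0,-0.09,0,0,0],
], jaw=0.2)

```text
time_s: 17.85
position: [0.5847, 0.0149, 0.1222]
tool_rot: [3.14, 0.069, 0.003]
contact_force: [0.7, 0.0, -0.2]
finger_gap: 0.0708
grip_force: 0.0
```

```bash
python3 -c "
from h import *
go(.5346,.308,.12,4.7)"
```

```text
shift [-0.0372 -0.295   0.002 ] turn [ 0.0008 -0.0017 -0.0382] pos [0.5847 0.0149 0.1222] t 17.85 gap 0.0708
```

Call:
carry_out([
  [-0.002,-0.012,0,0,0,-0.002],
  [-0.005,-0.035,0,0,0,-0.004],
  [-0.009,-0.07,0,0,0,-0.008],
  [-0.014,-0.105,0,0,0,-0.013],
  [-0.018,-0.14,0,0,0,-0.018],
  [-0.022,-0.175,0,0,0,-0.023],
  [-0.027,-0.21,0,0,0,-0.027],
  [-0.031,-0.245,0.001,0,0,-0.032],
  [-0.035,-0.275,0.002,0,-0.001,-0.036],
  [-0.037,-0.291,0.002,0,-0.001,-0.038],
  [-0.037,-0.295,0.002,0,-0.001,-0.038],
  [-0.037,-0.295,0.002,0,-0.001,-0.038],
  [-0.037,-0.295,0.002,0,-0.001,-0.038],
  [-0.037,-0.295,0.002,0,-0.001,-0.038],
  [-0.037,-0.295,0.002,0,-0.001,-0.038],
])

```text
time_s: 19.1
position: [0.5347, 0.3055, 0.119]
tool_rot: [3.137, 0.123, -0.003]
contact_force: [0.4, -0.9, 0.0]
finger_gap: 0.0705
grip_force: 0.0
```

```bash
python3 -c "
from h import *
go(.5346,.308,.026,4.7)"
```

```text
shift [ 0.0003 -0.0027  0.093 ] turn [ 0.0023  0.0019 -0.0035] pos [0.5347 0.3055 0.119 ] t 19.1 gap 0.0705
```

Call:
carry_out([
  [0,-0.001,0.012,0,0,0],
  [0,-0.001,0.027,0,0.002,0],
  [0,-0.001,0.043,0.002,0.002,-0.003],
  [0,-0.001,0.058,0.002,0.002,-0.003],
  [0,-0.001,0.07,0.002,0.002,-0.003],
  [0,-0.001,0.079,0.002,0.002,-0.003],
  [0,-0.001,0.085,0.002,0.002,-0.003],
  [0,-0.001,0.09,0.002,0.002,-0.003],
  [0,-0.001,0.092,0.002,0.002,-0.003],
  [0,-0.001,0.093,0.002,0.002,-0.003],
  [0,-0.001,0.093,0.002,0.002,-0.003],
  [0,-0.001,0.093,0.002,0.002,-0.003],
])

```text
time_s: 20.1
position: [0.5342, 0.3091, 0.0267]
tool_rot: [-3.137, -0.133, -0.002]
contact_force: [-0.1, 0.7, -0.7]
finger_gap: 0.0706
grip_force: 0.0
```

Call:
carry_out([
  [0,0,0,0,0,0],
  [0,0,0,0,0,0],
  [0,0,0,0,0,0],
  [0,0,0,0,0,0],
  [0,0,0,0,0,0],
  [0,0,0,0,0,0],
  [0,0,0,0,0,0],
  [0,0,0,0,0,0],
], jaw=1.0, grip_force=15)

```text
time_s: 20.77
position: [0.534, 0.3089, 0.0265]
tool_rot: [-3.137, -0.133, -0.001]
contact_force: [-1.2, -0.4, 5.8]
finger_gap: 0.0535
grip_force: 15.0
```

Call:
carry_out([
  [0,0,-0.01,0,0,0],
  [0,0,-0.025,0,0,0],
  [0,0,-0.045,0,0,0],
  [0,0,-0.065,0,0,0],
  [0,0,-0.08,0,0,0],
  [0,0,-0.09,0,0,0],
  [0,0,-0.09,0,0,0],
  [0,0,-0.09,0,0,0],
])

```text
time_s: 21.43
position: [0.5339, 0.3089, 0.1168]
tool_rot: [-3.137, -0.133, -0.002]
contact_force: [-0.2, -0.2, -1.2]
finger_gap: 0.0536
grip_force: 15.0
```

```bash
python3 -c "
from h import *
go(.5362,-.2413,.116,12.5)"
```

```text
shift [-4.440e-02  5.484e-01 -3.000e-04] turn [-0.0017 -0.0014 -0.1333] pos [0.5339 0.3089 0.1168] t 21.4333 gap 0.0536
```

Call:
carry_out([
  [-0.001,0.01,0,0,0,-0.002],
  [-0.002,0.028,0,0,0,-0.007],
  [-0.005,0.056,0,0,0,-0.014],
  [-0.007,0.09,0,0,0,-0.022],
  [-0.01,0.124,0,0,0,-0.03],
  [-0.013,0.16,0,0,0,-0.039],
  [-0.016,0.196,0,0,0,-0.048],
  [-0.019,0.232,0,0,0,-0.056],
  [-0.022,0.268,0,0,0,-0.065],
  [-0.025,0.304,0,0,0,-0.074],
  [-0.028,0.34,0,0,0,-0.083],
  [-0.03,0.376,0,0,0,-0.091],
  [-0.033,0.412,0,0,0,-0.1],
  [-0.036,0.448,0,0,0,-0.109],
  [-0.039,0.482,0,0,0,-0.117],
  [-0.041,0.512,0,0,0,-0.124],
  [-0.043,0.535,0,0,0,-0.13],
  [-0.044,0.546,0,-0.002,-0.001,-0.133],
  [-0.044,0.548,0,-0.002,-0.001,-0.133],
  [-0.044,0.548,0,-0.002,-0.001,-0.133],
])

```text
time_s: 23.1
position: [0.5357, -0.2405, 0.1147]
tool_rot: [-3.122, -0.34, 0.003]
contact_force: [-0.8, 0.3, -0.6]
finger_gap: 0.0535
grip_force: 15.0
```

Call:
carry_out([
  [0,0,0,0,0,0],
  [0,0,0.012,0,0,0],
  [0,0,0.03,0,0,0],
  [0,0,0.046,0,0,0],
  [0,0,0.055,0,0,0],
  [0,0,0.055,0,0,0],
  [0,0,0.055,0,0,0],
  [0,0,0.055,0,0,0],
])

```text
time_s: 23.77
position: [0.5369, -0.2407, 0.0609]
tool_rot: [3.122, 0.342, 0.0]
contact_force: [0.1, 0.3, -1.2]
finger_gap: 0.0535
grip_force: 15.0
```

```bash
python3 -c "
from h import *
go(.5362,-.2415,.0325,12.5)"
```

```text
shift [-0.0008  0.0006  0.0284] turn [ 0.0011 -0.0001  0.0004] pos [ 0.5369 -0.2407  0.0609] t 23.7667 gap 0.0535
```

Call:
carry_out([
  [0,0,0.006,0,0,0],
  [0,0.001,0.013,0,0,0],
  [0,0.001,0.018,0,0,0],
  [0,0.001,0.022,0,0,0],
  [0,0.001,0.025,0,0,0],
  [0,0.001,0.027,0,0,0],
  [0,0.001,0.028,0,0,0],
  [0,0.001,0.028,0,0,0],
  [0,0.001,0.028,0,0,0],
  [0,0.001,0.028,0,0,0],
])

```text
time_s: 24.6
position: [0.5367, -0.2421, 0.0325]
tool_rot: [3.122, 0.341, -0.0]
contact_force: [0.7, -0.2, -1.0]
finger_gap: 0.0536
grip_force: 15.0
```

Call:
carry_out([
  [0,0,0,0,0,0],
  [0,0,0,0,0,0],
  [0,0,0,0,0,0],
  [0,0,0,0,0,0],
  [0,0,-0.015,0,0,0],
  [0,0,-0.04,0,0,0],
  [0,0,-0.07,0,0,0],
  [0,0,-0.105,0,0,0],
  [0,0,-0.14,0,0,0],
  [0,0.03,-0.16,0,0,0],
  [0,0.06,-0.18,0,0,0],
  [0,0.1,-0.18,0,0,0],
  [0,0.14,-0.18,0,0,0],
  [0,0.18,-0.18,0,0,0],
  [0,0.2,-0.18,0,0,0],
  [0,0.2,-0.18,0,0,0],
], jaw=0.15)

```text
time_s: 25.93
position: [0.5779, -0.4441, 0.212]
tool_rot: [3.118, 0.33, -0.003]
contact_force: [-0.2, -0.8, 0.2]
finger_gap: 0.0747
grip_force: 0.0
```

```bash
python3 - <<'E'
from h import *
im=eyes.grab_frame('top');si=eyes.grab_frame('side')
cv2.imwrite('pics/top3.png',im[:,:,::-1]);cv2.imwrite('pics/side3.png',si[:,:,::-1])
a=cv2.resize(im[170:310,150:490,::-1],(782,322),interpolation=2);b=cv2.resize(si[110:270,260:480,::-1],(375,272),interpolation=2)
p=np.zeros((595,800,3),np.uint8);p[:322,:782]=a;p[322:594,:375]=b;cv2.imwrite('pics/c3.png',p)
print(r.get_state()["position"],r.get_state()["time_s"])
E
```

```text
[ 0.57925494 -0.4374284   0.21187503] 26.0333
```

View pics/c3.png

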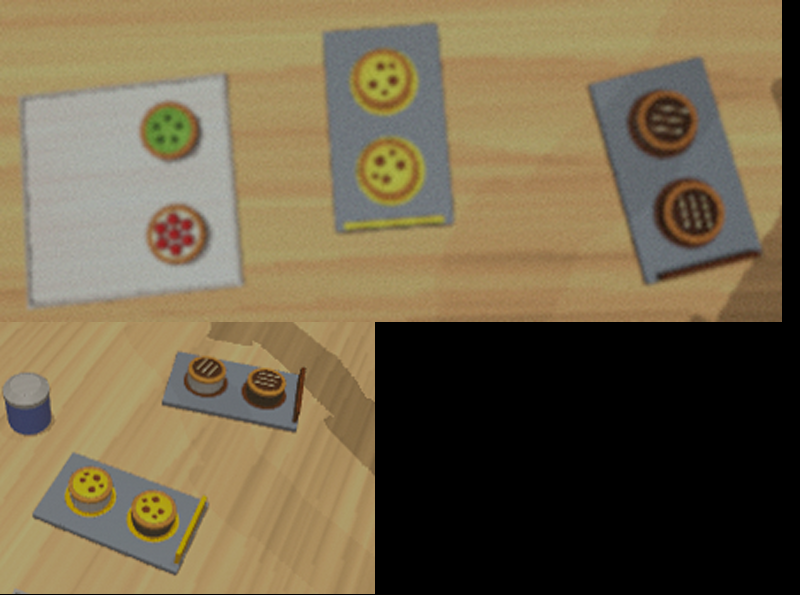

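The picture shows all four tarts centred on their discs: custards at crop (384,81) and (391,171), chocolates at (667,121) and (692,213). The pistachio tart at (170,130) and the berry tart at (178,234) have not moved, and the gripper is clear.

```bash
python3 -c "
from bench import r
print(r.finish_job())"
```

```text
the job is handed in; nothing more can be done
None
```

I handed the job in at about 26 s: both older tarts stand on the front places and both fresh ones behind them on their own boards, centred by the last pictures; the berry and pistachio tarts and the shaker look unmoved, but no verdict came back.

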